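Pump a one-hand bar clamp onto a glued masu box and keep the squeeze

ROBOT

A 6-joint arm with a two-finger parallel gripper is mounted at the origin on the work surface. World frame = base frame: x ahead of the robot, y to its left, z up, the work surface at z = 0. Lengths are in mm, angles in degrees, forces in N, time in s.
With the tool pointing down it reaches from about 350 to 850 mm from the base axis. Payload 8.1 kg.
Tool frame: the origin (TCP) lies midway between the tips of the shut fingers; the grasp point (between the pads) lies 19 mm behind it; z points along the fingers, y is the line along which they close (so a half turn about z gives the same grasp; the last joint's range is limited). The gripper opens to 85 mm and grips with 20 to 120 N. Pads are 22 mm wide; open, the fingers measure 114 mm over their backs; the gripper's body (76 mm by 85 mm) begins 54 mm behind the grasp point. The pads swing forward as they close: fully open they stand 13 mm farther back than shut.
Start: joints at [72.284, 7.471, 85.268, -0, 87.261, -4.893], TCP at [133.139, 585.046, 231.292] pointing down, gripper open.
Joint ranges: [-169.43, 169.43], [-51.17, 129.36], [1.28, 143.12], [-76.62, 256.62], [0, 156.53], [-152.29, 152.29]. Speed limits (degrees/s): [136.94, 136.94, 159.86, 180, 180, 180].

INTERFACE

Orientations are given as [roll, pitch, yaw] about the fixed x, y, z axes, in that order (R = Rz(yaw) Ry(pitch) Rx(roll)).
In Python, from bench import sense, snapshot, camera_params, hand_in, masks_of, pinpoint gives the robot as it stands.
- The arm moves only by the tool step_arm, never from a script. Its argument "targets" is a list of rows, each an object with "angular": the turn, a rotation vector about the tool's x, y, z scaled (see below), a list of three; "dp": the shift along the tool's x, y, z scaled (see below), a list of three; "fingers": the closure, from 0 (fully open) to 1 (shut). A call has exactly 8 rows; each row is the pose to reach, as a shift and turn from the pose commanded when the call began, along the tool's axes at that moment, turning the shorter way round; what a row does not reach only later rows make up. The controller multiplies each number of a shift by 0.2 m and each number of a turn by 180 degrees. A row lasts 1/8 s, in which the tool goes at most 62.5 mm and 10.7 degrees, less where a joint would pass 70% of its speed; a pose out of reach is approached as far as the arm can. A call with a number of a shift or a turn outside -1 to 1 is refused whole. A call with a gripper value outside its range is refused whole. The fingers move at their own pace and stop on an object; "newtons" is the grip in N (left out, the last holds). Time passes only in rows, so rows that repeat a pose let the fingers close, or fill a call up. It gives the time, the measured TCP pose, the force, the opening and the grip force at its end, in the units of the state.
- sense(): the state, without advancing time (a new reading comes with each control period).
- snapshot(name): name is "scene" or "top" or "wrist"; returns the picture (420x560x3 uint8, blue, green, red); there is no depth.
- camera_params(name): a dict with "vfov" (degrees; the focal length in pixels is half the picture's height over the tangent of half this angle, whatever the lens; pixels are square), "cx", "cy" (the principal point, pixels), "R" (3x3) and "t" (3): a world point X has camera coordinates R X + t. Camera axes: x right, y down, z forward; pixel columns grow to the right and rows downward; lengths in mm; the calibration is good to about 2 mm. A picture is of the moment at which its call begins: read the wrist's pose just before it. camera_params takes no time and is no camera call; for the wrist camera it gives the pose at the moment of the call.
- hand_in(): hands the job in; it is judged then, once.
Trained networks look in the newest picture that a camera, given by its name, has taken for a name from the list of things; names that differ only in an ending like _2 or _b are one class to them, and where a whole thing is asked for, a point or a joint stands for the part that bears it (a point fixed in the world has none). Each returns a list of dicts, best first, with "conf" (0 to 1); they miss things now and then, are a little off and sometimes report something else, mostly with a low value. They report only what shows in the picture. A call takes as long as a camera call. They do not tell look-alikes from the thing itself.
- masks_of(camera, label): "pixels" (420x560 bool, what is visible of it) and "at" ([column, row] in pixels, amid what is visible of it).
- pinpoint(camera, label): "at" ([column, row] in pixels: a listed point, or the origin of a listed thing).
The state is a dict: "time": time; "joint_pos": joint angles; "qd": joint speeds; "joint_efforts": joint torques, N m; "tool_pos": TCP position; "tcp_rot": TCP orientation; "ft_force": force on the tool from outside, world axes, zero at the start; "wrist_torque": the same for the moment, N m; "finger_gap": finger opening in mm; "grip_force": force on a finger pad.
Only numpy, scipy, OpenCV 4.12 (cv2) and the standard library are available. Lean on these libraries where they do the work, as an engineer would, in place of code of your own. Each camera call takes 0.05 s, during which the arm holds its last target. There are 200 camera calls.

TASK

One freshly glued side of the square wooden masu box still stands a few millimetres open, and a one-hand bar clamp lies flat around the box. Pump the clamp's trigger against its handle, stroke by stroke, until both jaws bear on the box and the side is pressed fully home, and finish still holding the trigger squeezed, firmly but without crushing the thin wood. Touch only the handle and trigger, keep clamp and box flat on the counter, and leave the sake cup, bottle and brush nearby where they are.

Things in the scene. Friction and masses are not known exactly. Their poses are not given: they have to be found in the camera images.
- clamp_grip (a point): Where to squeeze the one-hand bar clamp (black, loose, lying on its side, 36 mm thick, 0.75 kg): midway between the outer faces of handle and released trigger, 18 mm above the counter. Axes: z up; y along the bar, from handle past trigger to the far jaw; x from the handle's free end to the bar and jaws. Bar 20 mm wide, 80 mm to +x of here; housing from 56 mm to +x.
- handle_back (a point): Outer (-y) face of the handle at the grip, 29 mm to -y of clamp_grip; axes as there. The handle is a straight bar along x, 110 mm long (50 mm either way of here), 20 mm thick, 4 to 32 mm above the counter, nothing beside it.
- trigger_front (a point): Outer (+y) face of the trigger at the grip, moving with it: 31 mm to +y of clamp_grip released, 5 mm to +y of it fully squeezed (60 and 34 mm over handle and trigger). It is 86 mm long and 10 mm thick, parallel to the handle when nearly squeezed, its free end 0.2 rad farther off when released; 5 to 31 mm above the counter.
- trigger (a joint): Trigger angle, rad: 0 released (springs back), 0.26 to 0.27 at its stop. An idle stroke takes 4 to 8 N and draws the bar one 5 mm tooth; release fully (below 0.02) before the next. Once the jaws bear, it stalls short of that (0.15 at 20 N, 0.24 at 45 N); each pad presses with 3 times the squeeze beyond 5 N (20 N: about 45 N, 40 N: 105 N). Let go, the jaws slacken up to a tooth.
- bar (a joint): How far the bar has been drawn through the clamp, m; it only grows, as the clamp closes. The clear opening between the jaw pads is 0.130 m less this value.
- body_pad (a point): Centre of the face of the rubber pad (30 x 32 mm) on the jaw that is part of the clamp's body, 18 mm above the counter, facing +y of the clamp. Axes as clamp_grip, from which it lies 140 mm to +x and 44 mm to +y.
- bar_pad (a point): Centre of the face of the like pad on the jaw at the bar's end; it faces the other pad and moves towards it along y as the clamp is pumped.
- masu: The square open wooden box (masu) between the jaws, loose, open side up: 85 x 85 mm, 55 mm high, walls 8 mm, 0.2 kg. Origin at the centre of its underside, z up; y roughly along the clamp's y. Its loose side is the +y one, facing the bar's pad. It gives way when a pad presses with more than 160 N.
- masu_side (a joint): How far the masu's loose side stands open, m: 0 fully home, 0.003 to 0.005 at the start. It moves under about 8 N and stays where it is left.
- sake_cup: Bystander: white sake cup, 58 mm wide, 48 mm high. Origin at the centre of its underside.
- soy_bottle: Bystander: small amber bottle, 52 mm wide, 120 mm high. Origin at the centre of its underside.
- glaze_brush: Bystander: brush, 190 mm long, lying flat. Origin at the middle, on the counter.
There are look-alikes about, which are no part of the job. Of the things shaped like the masu, the wooden one is meant.

How it is judged:
By the outcome, as a careful person would: the job done as asked, in the order asked, and still so for the second after the job is handed in, while the arm keeps its last pose, push and grip.
It also fails if it takes over 48 s, if anything falls off the work surface, if the arm or the gripper's body presses on something with over 40 N, if the wrist force passes 120 N, or if a joint passes its speed limit or range.

## Working session

There is one attempt and no reset: what is moved stays moved. The work goes in short steps, Python scripts to look and compute and a tool call to move; the robot and the scene stay as the last step left them, time stands still between calls to the robot, and variables do not carry over. Pictures are saved under pics/ and viewed, at most 13 in all, crops included, and the job is handed in when it is done.

Besides the shell and the picture viewer there is one more tool, called after "Call:" in YAML: its name, and indented under it one key for each argument. step_arm: Moves the arm, as the interface text tells. Its arguments: {"type":"object","properties":{"targets":{"type":"array","items":{"type":"object","properties":{"angular":{"type":"array","items":{"type":"number","minimum":-1,"maximum":1}},"dp":{"type":"array","items":{"type":"number","minimum":-1,"maximum":1}},"fingers":{"type":"number"}}}},"newtons":{"type":"number"}},"required":["targets"]}

```bash
mkdir -p pics; cat > h.py <<'E'
import numpy as np, cv2
from bench import *
def ray(cam,px,z,P=None):
    P=P or camera_params(cam); f=210/np.tan(np.radians(P["vfov"])/2)
    R=np.array(P["R"]);t=np.array(P["t"])
    d=R.T@np.array([(px[0]-P["cx"])/f,(px[1]-P["cy"])/f,1]);c=-R.T@t
    return c+d*(z-c[2])/d[2]
E
python3 - <<'E'
from h import *
ims=[]
for c in("top","scene"):
    im=snapshot(c);cv2.imwrite(f"pics/{c}0.png",im);ims.append(im)
    for l,z in(("clamp_grip",18),("handle_back",18),("trigger_front",18),("body_pad",18),("bar_pad",18),("masu",0),("sake_cup",0),("soy_bottle",0),("glaze_brush",0)):
        for r in pinpoint(c,l)[:3]: print(c,l,np.round(r["at"]),round(r["conf"],2),ray(c,r["at"],z).round(0))
print(camera_params("top")); print(sense())
E
```

```text
top clamp_grip [297. 239.] 0.75 [509. -35.  18.]
top clamp_grip [205. 179.] 0.18 [627. 155.  18.]
top handle_back [310. 239.] 0.72 [510. -62.  18.]
top handle_back [295. 242.] 0.36 [503. -32.  18.]
top trigger_front [283. 237.] 0.73 [511.  -7.  18.]
top body_pad [266. 175.] 0.82 [639.  31.  18.]
top bar_pad [205. 182.] 0.97 [620. 156.  18.]
top masu [285. 315.] 0.88 [358. -16.   0.]
top masu [360. 278.] 0.82 [ 435. -168.    0.]
top masu [245. 178.] 0.81 [637.  75.   0.]
top sake_cup [321. 157.] 0.65 [689. -85.   0.]
top soy_bottle [157. 207.] 0.75 [568. 254.   0.]
top soy_bottle [296. 242.] 0.4 [503. -34.   0.]
top glaze_brush [176. 259.] 0.72 [463. 206.   0.]
top glaze_brush [309. 238.] 0.37 [513. -63.   0.]
scene clamp_grip [238. 210.] 0.57 [509. -35.  18.]
scene clamp_grip [248. 301.] 0.4 [692. -90.  18.]
scene trigger_front [241. 208.] 0.67 [507. -30.  18.]
scene trigger_front [252. 201.] 0.61 [500.  -2.  18.]
scene body_pad [298. 251.] 0.9 [641.  27.  18.]
scene bar_pad [352. 220.] 0.85 [625. 149.  18.]
scene masu [362. 309.] 0.92 [778.  78.   0.]
scene masu [422. 258.] 0.87 [74
[... 531 characters left out ...]
 709.18303061])}
{'time': 1.0, 'joint_pos': array([ 7.22840783e+01,  7.46965766e+00,  8.52663521e+01, -2.62558015e-03,
        8.72613323e+01, -4.89155248e+00]), 'qd': array([-0.02481956,  0.00518329,  0.00526581,  0.02883514,  0.05447286,
       -0.03056461]), 'joint_efforts': array([ 6.75139599e-04, -5.69337022e+01, -5.00870204e+01, -2.64040182e-04,
        1.68255716e-03,  6.78150336e-08]), 'tool_pos': array([133.16202698, 585.05316686, 231.32185636]), 'tcp_rot': array([1.79997575e+02, 2.83967443e-03, 1.67175756e+02]), 'ft_force': array([0.55943741, 0.29869805, 0.4531038 ]), 'wrist_torque': array([-0.02864934,  0.016305  ,  0.00161797]), 'grip_force': 0.0, 'finger_gap': 85.19862681010821}
```

View pics/top0.png

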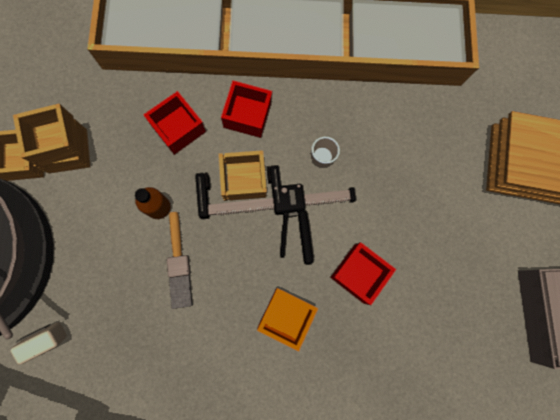

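View pics/scene0.png

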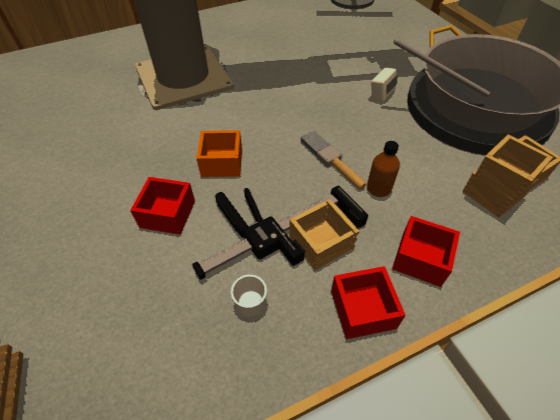

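The top view shows the one black clamp: handle (306,237), trigger (284,235), jaws at (272,178) and (203,195). There are several masu-like boxes:
- Red ones at (174,122), (247,108) and (364,273).
- An orange one at (287,318).
- Stacked wooden ones at (45,135).
- A pale wooden one between the jaws at (243,174), which fits the description.

I'll confirm this in an enlarged crop.

```bash
python3 - <<'E'
import cv2
im=cv2.imread("pics/top0.png")[140:280,180:365]
cv2.imwrite("pics/crop0.png",cv2.resize(im,None,fx=4,fy=4,interpolation=cv2.INTER_CUBIC))
E
```

```text
(no output)
```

View pics/crop0.png

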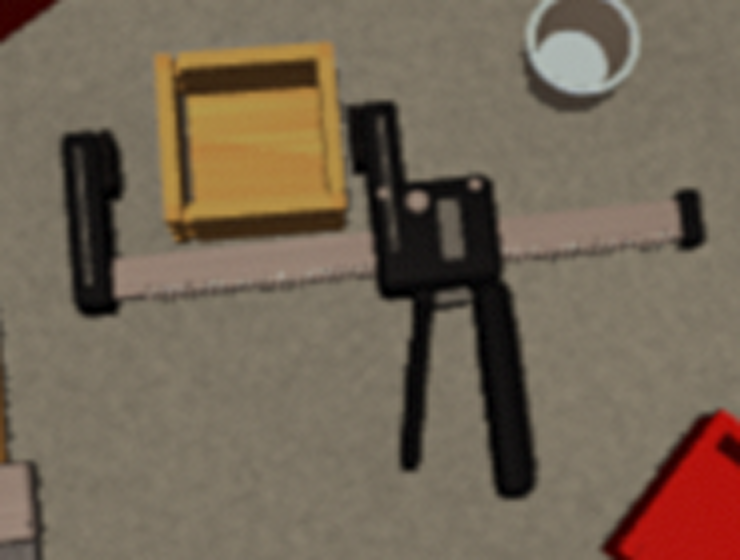

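Call:
step_arm:
  targets:
    - {"dp": [-0.1, -0.1, 0], "fingers": 0}
    - {"dp": [-0.2, -0.21, 0], "fingers": 0}
    - {"dp": [-0.32, -0.33, 0], "fingers": 0}
    - {"dp": [-0.44, -0.46, 0], "fingers": 0}
    - {"dp": [-0.55, -0.57, 0], "fingers": 0}
    - {"dp": [-0.66, -0.69, 0], "fingers": 0}
    - {"dp": [-0.76, -0.79, 0], "fingers": 0}
    - {"dp": [-0.84, -0.87, 0], "fingers": 0}

```text
validation failed for argument at $.ta...
```

Call:
step_arm:
  targets:
    - {"dp": [-0.1, -0.1, 0], "fingers": 0}
    - {"dp": [-0.2, -0.21, 0], "fingers": 0}
    - {"dp": [-0.32, -0.33, 0], "fingers": 0}
    - {"dp": [-0.44, -0.46, 0], "fingers": 0}
    - {"dp": [-0.55, -0.57, 0], "fingers": 0}
    - {"dp": [-0.66, -0.69, 0], "fingers": 0}
    - {"dp": [-0.76, -0.79, 0], "fingers": 0}
    - {"dp": [-0.84, -0.87, 0], "fingers": 0}

```text
validation failed for argument at $.ta...
```

Call:
step_arm:
  targets:
    - {"dp": [-0.1, -0.1, 0.05], "angular": [0, 0, -0.015], "fingers": 0}
    - {"dp": [-0.2, -0.21, 0.1], "angular": [0, 0, -0.03], "fingers": 0}
    - {"dp": [-0.35, -0.36, 0.15], "angular": [0, 0, -0.05], "fingers": 0}
    - {"dp": [-0.5, -0.52, 0.2], "angular": [0, 0, -0.07], "fingers": 0}
    - {"dp": [-0.65, -0.67, 0.3], "angular": [0, 0, -0.09], "fingers": 0}
    - {"dp": [-0.76, -0.79, 0.35], "angular": [0, 0, -0.11], "fingers": 0}
    - {"dp": [-0.84, -0.87, 0.4], "angular": [0, 0, -0.124], "fingers": 0}
    - {"dp": [-0.84, -0.87, 0.4], "angular": [0, 0, -0.124], "fingers": 0}

```text
time: 2.0
tool_pos: [258.6, 376.8, 150.6]
tcp_rot: [-179.9, -0.1, -170.6]
ft_force: [0.1, 0.4, -0.1]
finger_gap: 85.2
grip_force: 0.0
```

```bash
python3 - <<'E'
from h import *
s=sense();print(s["time"],s["tool_pos"],s["tcp_rot"])
im=snapshot("wrist");cv2.imwrite("pics/w1.png",im);P=camera_params("wrist")
for l in("clamp_grip","handle_back","trigger_front","body_pad","bar_pad"):
    for r in pinpoint("wrist",l)[:2]: print(l,np.round(r["at"]),round(r["conf"],2),ray("wrist",r["at"],18,P).round(1))
for r in masks_of("wrist","handle_back")[:2]:
    ys,xs=np.nonzero(r["pixels"]);print(r["conf"],xs.min(),xs.max(),ys.min(),ys.max())
E
```

```text
2.0 [258.59674881 376.7708488  150.57150716] [-1.79945644e+02 -5.45904886e-02 -1.70636158e+02]
```

View pics/w1.png

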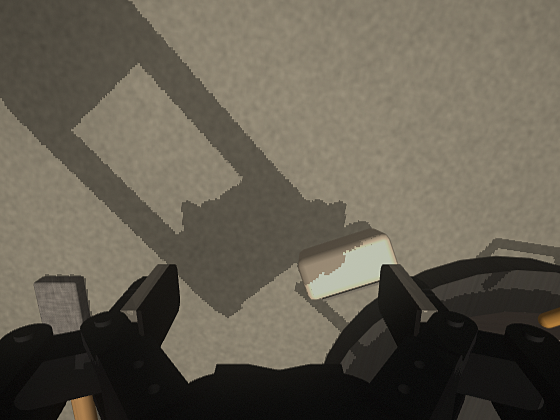

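The crop shows the pale masu between the jaws, with its loose left (+y) side visibly open, and one clamp with an upright trigger and handle. The first two moves were refused because every row needs "angular". The third one ran, and the wrist view shows bare counter. I'll continue.

Call:
step_arm:
  targets:
    - {"dp": [-0.04, -0.1, 0], "angular": [0, 0, 0], "fingers": 0}
    - {"dp": [-0.1, -0.23, 0], "angular": [0, 0, 0], "fingers": 0}
    - {"dp": [-0.15, -0.38, 0], "angular": [0, 0, 0], "fingers": 0}
    - {"dp": [-0.2, -0.53, 0], "angular": [0, 0, 0], "fingers": 0}
    - {"dp": [-0.26, -0.68, 0], "angular": [0, 0, 0], "fingers": 0}
    - {"dp": [-0.32, -0.82, 0], "angular": [0, 0, 0], "fingers": 0}
    - {"dp": [-0.37, -0.94, 0], "angular": [0, 0, 0], "fingers": 0}
    - {"dp": [-0.4, -1.0, 0], "angular": [0, 0, 0], "fingers": 0}

```text
time: 3.35
tool_pos: [370.8, 193.5, 151.6]
tcp_rot: [180.0, 0.0, -170.5]
ft_force: [0.6, 0.4, 0.3]
finger_gap: 85.2
grip_force: 0.0
```

Call:
step_arm:
  targets:
    - {"dp": [-0.04, -0.1, 0], "angular": [0, 0, 0], "fingers": 0}
    - {"dp": [-0.1, -0.23, 0], "angular": [0, 0, 0], "fingers": 0}
    - {"dp": [-0.15, -0.38, 0], "angular": [0, 0, 0], "fingers": 0}
    - {"dp": [-0.2, -0.53, 0], "angular": [0, 0, 0], "fingers": 0}
    - {"dp": [-0.26, -0.68, 0], "angular": [0, 0, 0], "fingers": 0}
    - {"dp": [-0.32, -0.82, 0], "angular": [0, 0, 0], "fingers": 0}
    - {"dp": [-0.4, -1.0, 0], "angular": [0, 0, 0], "fingers": 0}
    - {"dp": [-0.4, -1.0, 0], "angular": [0, 0, 0], "fingers": 0}

```text
time: 4.35
tool_pos: [483.3, 8.8, 151.4]
tcp_rot: [-180.0, 0.0, -170.6]
ft_force: [-0.1, 0.3, 0.7]
finger_gap: 85.3
grip_force: 0.0
```

```bash
python3 - <<'E'
from h import *
s=sense();print(s["time"],s["tool_pos"],s["tcp_rot"])
P=camera_params("wrist");im=snapshot("wrist");cv2.imwrite("pics/w2.png",im)
for l in("clamp_grip","handle_back","trigger_front","body_pad","bar_pad"):
    for r in pinpoint("wrist",l)[:2]: print(l,np.round(r["at"]),round(r["conf"],2),ray("wrist",r["at"],18,P).round(1))
print(sense()["time"])
E
```

```text
4.35 [483.25064284   8.80629793 151.38611424] [-1.79984592e+02  1.63507599e-02 -1.70622389e+02]
clamp_grip [227. 218.] 0.89 [507.6 -31.9  18. ]
handle_back [190. 217.] 0.9 [511.7 -63.2  18. ]
trigger_front [263. 223.] 0.74 [506.5  -1.5  18. ]
body_pad [272. 357.] 0.85 [640.4  28.1  18. ]
body_pad [508. 313.] 0.59 [556.  236.4  18. ]
bar_pad [398. 357.] 0.55 [620.3 148.6  18. ]
4.65
```

View pics/w2.png

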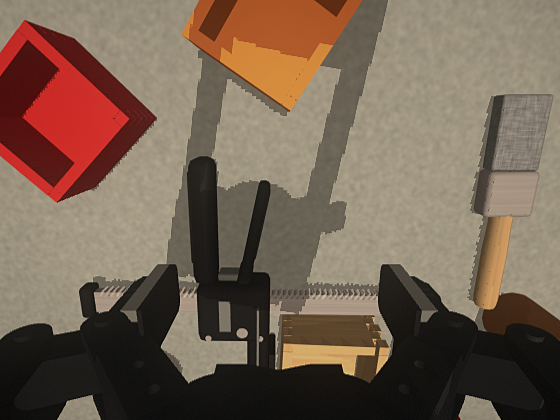

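The wrist view shows the handle at (203,220) and the trigger at (258,225), both aligned with the tool's x. The network's points agree with the given sizes: 62 mm from handle to trigger, and the body pad where expected. I'll go above the grip, then down, straddling both.

Call:
step_arm:
  newtons: 20
  targets:
    - {"dp": [-0.04, -0.1, 0], "angular": [0, 0, 0], "fingers": 0}
    - {"dp": [-0.09, -0.23, 0.04], "angular": [0, 0, 0.003], "fingers": 0}
    - {"dp": [-0.09, -0.23, 0.16], "angular": [0, 0, 0.005], "fingers": 0}
    - {"dp": [-0.09, -0.23, 0.3], "angular": [0, 0, 0.005], "fingers": 0}
    - {"dp": [-0.09, -0.23, 0.45], "angular": [0, 0, 0.005], "fingers": 0}
    - {"dp": [-0.09, -0.23, 0.6], "angular": [0, 0, 0.005], "fingers": 0}
    - {"dp": [-0.09, -0.23, 0.7], "angular": [0, 0, 0.005], "fingers": 0}
    - {"dp": [-0.09, -0.23, 0.745], "angular": [0, 0, 0.005], "fingers": 0}

```text
time: 5.65
tool_pos: [506.9, -32.8, 1.0]
tcp_rot: [180.0, -0.1, -171.4]
ft_force: [-0.3, -0.2, 0.1]
finger_gap: 85.7
grip_force: 0.0
```

```bash
python3 - <<'E'
from h import *
s=sense();print(s["time"],s["tool_pos"],s["tcp_rot"],s["ft_force"])
P=camera_params("wrist");im=snapshot("wrist");cv2.imwrite("pics/w3.png",im)
for l in("handle_back","trigger_front"):
    for r in pinpoint("wrist",l)[:2]: print(l,np.round(r["at"]),round(r["conf"],2),ray("wrist",r["at"],18,P).round(1))
E
```

```text
5.65 [506.86878206 -32.82765885   0.96336457] [ 1.79977870e+02 -1.02119455e-01 -1.71402667e+02] [-0.27853874 -0.18127972  0.11369179]
handle_back [207. 288.] 0.58 [511.4 -62.1  18. ]
trigger_front [358. 290.] 0.91 [ 5.028e+02 -5.000e-01  1.800e+01]
```

View pics/w3.png

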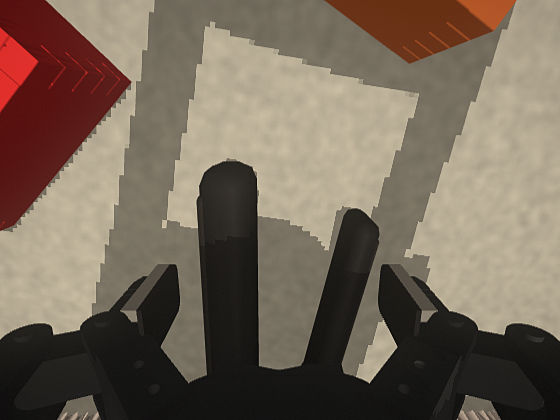

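The fingers straddle handle (228,270) and trigger (345,290), roughly centred. First stroke: the hand shifts -y while closing, so the handle stays put.

Call:
step_arm:
  newtons: 20
  targets:
    - {"dp": [0, 0, 0], "angular": [0, 0, 0], "fingers": 0.3}
    - {"dp": [0, 0, 0], "angular": [0, 0, 0], "fingers": 0.3}
    - {"dp": [0, -0.02, 0], "angular": [0, 0, 0], "fingers": 0.4}
    - {"dp": [0, -0.04, 0], "angular": [0, 0, 0], "fingers": 0.5}
    - {"dp": [0, -0.06, 0], "angular": [0, 0, 0], "fingers": 0.6}
    - {"dp": [0, -0.065, 0], "angular": [0, 0, 0], "fingers": 0.68}
    - {"dp": [0, -0.065, 0], "angular": [0, 0, 0], "fingers": 0.68}
    - {"dp": [0, -0.065, 0], "angular": [0, 0, 0], "fingers": 0.68}

```text
time: 6.8
tool_pos: [511.1, -45.2, 4.5]
tcp_rot: [-180.0, 0.2, -171.4]
ft_force: [-3.7, 2.5, 15.4]
finger_gap: 33.7
grip_force: 19.1
```

```bash
python3 - <<'E'
from h import *
s=sense();print(s["time"],s["tool_pos"],s["ft_force"],s["wrist_torque"],s["finger_gap"],s["grip_force"])
im=snapshot("wrist");cv2.imwrite("pics/w4.png",np.hstack([cv2.resize(im,(400,300)),cv2.resize(snapshot("top")[140:280,180:365],(396,300))]))
E
```

```text
6.8 [511.09533961 -45.22394441   4.45589489] [-3.73015439  2.45299885 15.44137835] [0.46723234 0.7201933  0.24026652] 33.65072300985354 19.050342268310487
```

View pics/w4.png

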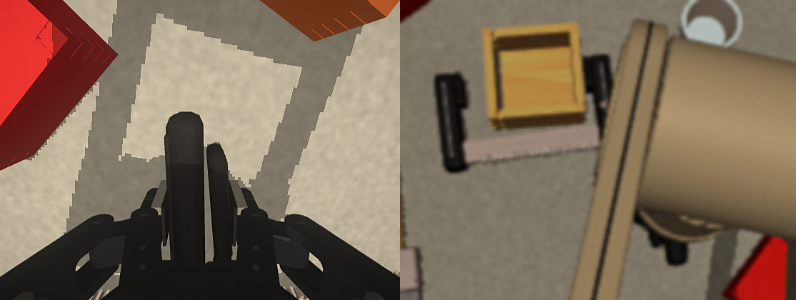

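The stroke completed: gap 33.7 mm, trigger at its stop, and the bar jaw closer. The closing swing pushed down about 15 N, so I'll raise the hand slightly. Each call now does one release and re-squeeze.

Call:
step_arm:
  newtons: 20
  targets:
    - {"dp": [0, 0.03, -0.01], "angular": [0, 0, 0], "fingers": 0.18}
    - {"dp": [0, 0.06, 0], "angular": [0, 0, 0], "fingers": 0.18}
    - {"dp": [0, 0.065, 0], "angular": [0, 0, 0], "fingers": 0.18}
    - {"dp": [0, 0.065, 0], "angular": [0, 0, 0], "fingers": 0.18}
    - {"dp": [0, 0.05, 0], "angular": [0, 0, 0], "fingers": 0.35}
    - {"dp": [0, 0.025, -0.01], "angular": [0, 0, 0], "fingers": 0.5}
    - {"dp": [0, 0, -0.02], "angular": [0, 0, 0], "fingers": 0.68}
    - {"dp": [0, 0, -0.02], "angular": [0, 0, 0], "fingers": 0.68}

```text
time: 7.9
tool_pos: [509.3, -45.8, 6.2]
tcp_rot: [-180.0, -0.0, -171.4]
ft_force: [-0.7, -2.6, -0.2]
finger_gap: 33.3
grip_force: 21.9
```

Call:
step_arm:
  newtons: 20
  targets:
    - {"dp": [0, 0.03, 0], "angular": [0, 0, 0], "fingers": 0.18}
    - {"dp": [0, 0.06, 0.02], "angular": [0, 0, 0], "fingers": 0.18}
    - {"dp": [0, 0.065, 0.02], "angular": [0, 0, 0], "fingers": 0.18}
    - {"dp": [0, 0.065, 0.02], "angular": [0, 0, 0], "fingers": 0.18}
    - {"dp": [0, 0.065, 0.02], "angular": [0, 0, 0], "fingers": 0.18}
    - {"dp": [0, 0.065, 0.02], "angular": [0, 0, 0], "fingers": 0.18}
    - {"dp": [0, 0.065, 0.02], "angular": [0, 0, 0], "fingers": 0.18}
    - {"dp": [0, 0.065, 0.02], "angular": [0, 0, 0], "fingers": 0.18}

```text
time: 8.9
tool_pos: [507.5, -32.5, 2.3]
tcp_rot: [-180.0, 0.0, -171.4]
ft_force: [-0.5, 0.4, 0.0]
finger_gap: 70.0
grip_force: 0.0
```

```bash
cat > look.py <<'E'
import sys
from h import *
s=sense();print(s["time"],s["tool_pos"].round(1),s["ft_force"].round(1),s["finger_gap"],s["grip_force"])
for c,z in(("top",18),("scene",18)):
    snap=snapshot(c);cv2.imwrite(f"pics/{sys.argv[1]}_{c}.png",cv2.resize(snap[140:280,180:365],None,fx=4,fy=4) if c=="top" else cv2.resize(snap[150:290,190:390],None,fx=4,fy=4))
    for l in("body_pad","bar_pad"):
        for r in pinpoint(c,l)[:1]: print(c,l,np.round(r["at"],1),round(r["conf"],2),ray(c,r["at"],z).round(1))
P=camera_params("wrist");im=snapshot("wrist");cv2.imwrite(f"pics/{sys.argv[1]}_w.png",im)
for l in("handle_back","trigger_front"):
    for r in pinpoint("wrist",l)[:1]: print(l,np.round(r["at"]),round(r["conf"],2),ray("wrist",r["at"],18,P).round(1))
E
python3 look.py a
```

```text
8.9 [507.5 -32.5   2.3] [-0.5  0.4  0. ] 70.02024274336188 0.0
top body_pad [267.5 171.3] 0.94 [647.6  28.4  18. ]
top bar_pad [211.4 180.9] 0.86 [622.6 142.8  18. ]
scene body_pad [301.6 249.4] 0.87 [641.3  34.1  18. ]
scene bar_pad [347.1 220.9] 0.62 [621.6 140.1  18. ]
handle_back [199. 293.] 0.86 [515.6 -64.7  18. ]
trigger_front [347. 290.] 0.57 [504.7  -3.9  18. ]
```

View pics/a_scene.png

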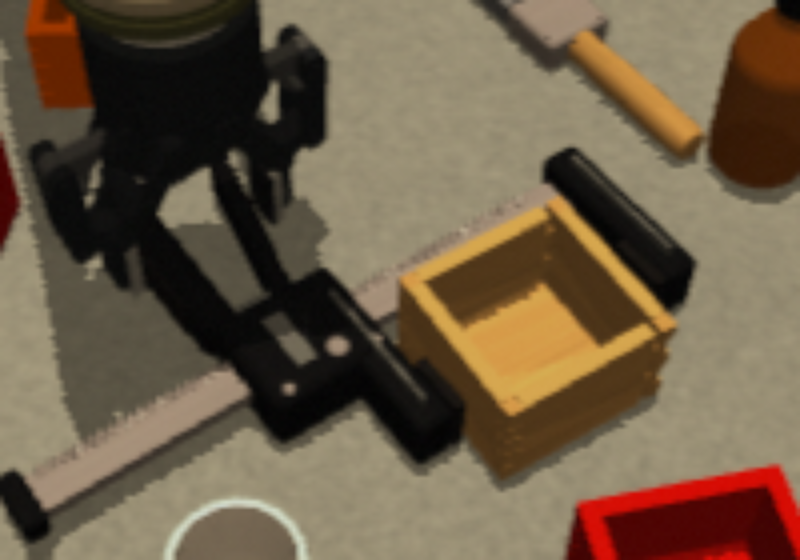

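Released cleanly. The pad-to-pad distance dropped about 10 mm over two strokes, nothing else moved, and the box is flat. I'll keep pumping.

Call:
step_arm:
  newtons: 20
  targets:
    - {"dp": [0, -0.015, 0], "angular": [0, 0, 0], "fingers": 0.35}
    - {"dp": [0, -0.04, -0.01], "angular": [0, 0, 0], "fingers": 0.5}
    - {"dp": [0, -0.065, -0.02], "angular": [0, 0, 0], "fingers": 0.68}
    - {"dp": [0, -0.065, -0.02], "angular": [0, 0, 0], "fingers": 0.68}
    - {"dp": [0, -0.03, -0.02], "angular": [0, 0, 0], "fingers": 0.18}
    - {"dp": [0, 0, 0], "angular": [0, 0, 0], "fingers": 0.18}
    - {"dp": [0, 0, 0], "angular": [0, 0, 0], "fingers": 0.18}
    - {"dp": [0, 0, 0], "angular": [0, 0, 0], "fingers": 0.18}

```text
time: 10.35
tool_pos: [507.5, -32.2, 2.2]
tcp_rot: [-180.0, -0.0, -171.4]
ft_force: [0.9, -0.5, 0.9]
finger_gap: 70.0
grip_force: 0.0
```

Call:
step_arm:
  newtons: 20
  targets:
    - {"dp": [0, -0.015, 0], "angular": [0, 0, 0], "fingers": 0.35}
    - {"dp": [0, -0.04, -0.01], "angular": [0, 0, 0], "fingers": 0.5}
    - {"dp": [0, -0.065, -0.02], "angular": [0, 0, 0], "fingers": 0.68}
    - {"dp": [0, -0.065, -0.02], "angular": [0, 0, 0], "fingers": 0.68}
    - {"dp": [0, -0.03, -0.02], "angular": [0, 0, 0], "fingers": 0.18}
    - {"dp": [0, 0, 0], "angular": [0, 0, 0], "fingers": 0.18}
    - {"dp": [0, 0, 0], "angular": [0, 0, 0], "fingers": 0.18}
    - {"dp": [0, 0, 0], "angular": [0, 0, 0], "fingers": 0.18}

```text
time: 11.35
tool_pos: [507.5, -32.2, 2.3]
tcp_rot: [-180.0, -0.0, -171.4]
ft_force: [0.0, -0.4, 0.0]
finger_gap: 69.8
grip_force: 0.0
```

Call:
step_arm:
  newtons: 20
  targets:
    - {"dp": [0, -0.015, 0], "angular": [0, 0, 0], "fingers": 0.35}
    - {"dp": [0, -0.04, -0.01], "angular": [0, 0, 0], "fingers": 0.5}
    - {"dp": [0, -0.065, -0.02], "angular": [0, 0, 0], "fingers": 0.68}
    - {"dp": [0, -0.065, -0.02], "angular": [0, 0, 0], "fingers": 0.68}
    - {"dp": [0, -0.065, -0.02], "angular": [0, 0, 0], "fingers": 0.68}
    - {"dp": [0, -0.065, -0.02], "angular": [0, 0, 0], "fingers": 0.68}
    - {"dp": [0, -0.065, -0.02], "angular": [0, 0, 0], "fingers": 0.68}
    - {"dp": [0, -0.065, -0.02], "angular": [0, 0, 0], "fingers": 0.68}

```text
time: 12.35
tool_pos: [509.4, -45.8, 6.4]
tcp_rot: [-179.9, -0.0, -171.4]
ft_force: [-1.7, -5.7, 1.6]
finger_gap: 32.9
grip_force: 23.8
```

```bash
python3 look.py b
```

```text
12.35 [509.4 -45.8   6.4] [-1.7 -5.7  1.6] 32.859043695257796 23.832192700356245
top body_pad [266.7 172.3] 0.65 [645.3  30.   18. ]
top bar_pad [218.4 176. ] 0.59 [633.6 129.1  18. ]
scene body_pad [301.3 253. ] 0.84 [647.7  30.2  18. ]
scene bar_pad [341.4 227.3] 0.7 [629.8 122.9  18. ]
handle_back [237. 290.] 0.95 [516.3 -62.9  18. ]
trigger_front [315. 290.] 0.69 [510.8 -29.6  18. ]
```

View pics/b_scene.png

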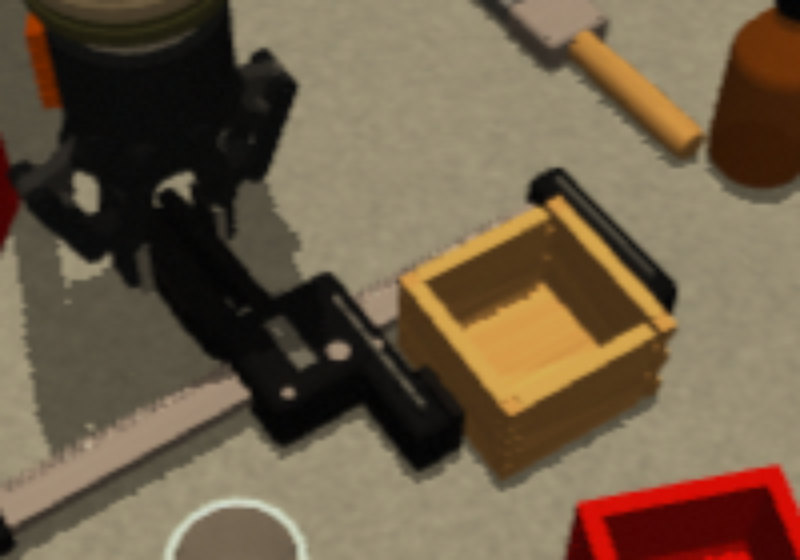

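The bar jaw is now close to the loose side, with pads about 98 mm apart, and everything is flat. I'll do release-and-squeeze calls and watch for the stall.

Call:
step_arm:
  newtons: 20
  targets:
    - {"dp": [0, 0.03, 0], "angular": [0, 0, 0], "fingers": 0.18}
    - {"dp": [0, 0.065, 0.02], "angular": [0, 0, 0], "fingers": 0.18}
    - {"dp": [0, 0.065, 0.02], "angular": [0, 0, 0], "fingers": 0.18}
    - {"dp": [0, 0.065, 0.02], "angular": [0, 0, 0], "fingers": 0.18}
    - {"dp": [0, 0.05, 0.02], "angular": [0, 0, 0], "fingers": 0.35}
    - {"dp": [0, 0.025, 0.01], "angular": [0, 0, 0], "fingers": 0.5}
    - {"dp": [0, 0, 0], "angular": [0, 0, 0], "fingers": 0.68}
    - {"dp": [0, 0, 0], "angular": [0, 0, 0], "fingers": 0.68}

```text
time: 13.8
tool_pos: [509.5, -45.6, 6.4]
tcp_rot: [180.0, 0.0, -171.4]
ft_force: [-2.3, -1.6, 2.8]
finger_gap: 33.4
grip_force: 23.0
```

Call:
step_arm:
  newtons: 20
  targets:
    - {"dp": [0, 0.03, 0], "angular": [0, 0, 0], "fingers": 0.18}
    - {"dp": [0, 0.065, 0.02], "angular": [0, 0, 0], "fingers": 0.18}
    - {"dp": [0, 0.065, 0.02], "angular": [0, 0, 0], "fingers": 0.18}
    - {"dp": [0, 0.065, 0.02], "angular": [0, 0, 0], "fingers": 0.18}
    - {"dp": [0, 0.05, 0.02], "angular": [0, 0, 0], "fingers": 0.35}
    - {"dp": [0, 0.025, 0.01], "angular": [0, 0, 0], "fingers": 0.5}
    - {"dp": [0, 0, 0], "angular": [0, 0, 0], "fingers": 0.68}
    - {"dp": [0, 0, 0], "angular": [0, 0, 0], "fingers": 0.68}

```text
time: 14.8
tool_pos: [509.0, -45.6, 5.9]
tcp_rot: [180.0, -0.1, -171.4]
ft_force: [-0.9, -1.5, -4.7]
finger_gap: 32.9
grip_force: 22.6
```

```bash
python3 look.py c
```

```text
14.8 [509.  -45.6   5.9] [-0.9 -1.5 -4.7] 32.915125621986654 22.56176434457302
top body_pad [267.2 172.3] 0.61 [645.4  29.   18. ]
top bar_pad [224.  175.5] 0.85 [635.1 117.7  18. ]
scene body_pad [304.  248.8] 0.55 [642.   38.6  18. ]
scene bar_pad [340.1 228.7] 0.75 [631.5 119.1  18. ]
handle_back [238. 293.] 0.72 [516.7 -61.6  18. ]
trigger_front [319. 292.] 0.82 [511.  -27.3  18. ]
```

Call:
step_arm:
  newtons: 20
  targets:
    - {"dp": [0, 0.03, 0], "angular": [0, 0, 0], "fingers": 0.18}
    - {"dp": [0, 0.065, 0.02], "angular": [0, 0, 0], "fingers": 0.18}
    - {"dp": [0, 0.065, 0.02], "angular": [0, 0, 0], "fingers": 0.18}
    - {"dp": [0, 0.065, 0.02], "angular": [0, 0, 0], "fingers": 0.18}
    - {"dp": [0, 0.05, 0.02], "angular": [0, 0, 0], "fingers": 0.35}
    - {"dp": [0, 0.025, 0.01], "angular": [0, 0, 0], "fingers": 0.5}
    - {"dp": [0, 0, 0], "angular": [0, 0, 0], "fingers": 0.68}
    - {"dp": [0, 0, 0], "angular": [0, 0, 0], "fingers": 0.68}

```text
time: 16.25
tool_pos: [509.0, -45.5, 5.9]
tcp_rot: [180.0, -0.0, -171.4]
ft_force: [0.0, 1.5, -5.2]
finger_gap: 42.2
grip_force: 21.8
```

```bash
python3 look.py d
```

```text
16.25 [509.  -45.5   5.9] [ 0.   1.5 -5.2] 42.17639474506557 21.762053668498993
top body_pad [268.  171.2] 0.58 [647.8  27.4  18. ]
top bar_pad [226.  176.6] 0.64 [632.9 113.5  18. ]
scene body_pad [300.3 251.8] 0.73 [644.7  29.7  18. ]
scene bar_pad [337. 230.] 0.94 [631.6 112.4  18. ]
handle_back [229. 297.] 0.98 [519.2 -65.3  18. ]
trigger_front [329. 296.] 0.86 [512.  -22.7  18. ]
```

View pics/d_scene.png

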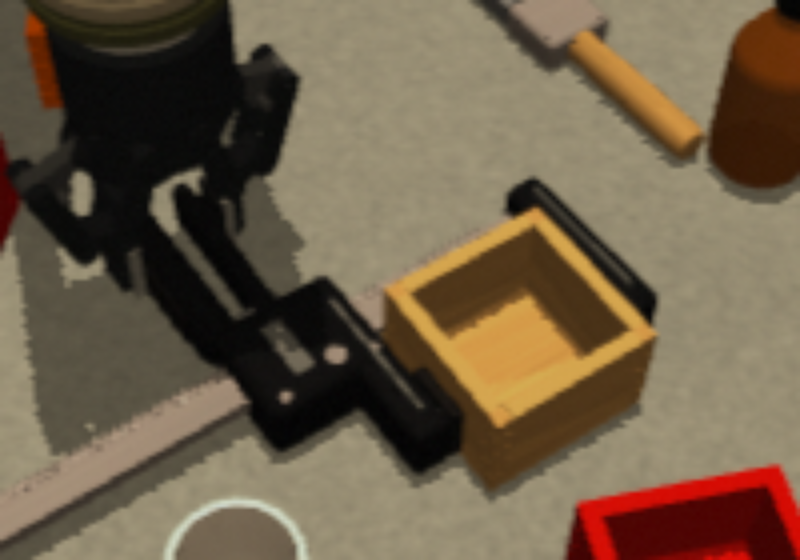

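Stalled at 42 mm with 21.8 N: both jaws bear on the box and the loose side looks home, with no visible step at its corner (540,215). I'll firm the squeeze to about 38 N and hold.

Call:
step_arm:
  newtons: 30
  targets:
    - {"dp": [0, 0, 0], "angular": [0, 0, 0], "fingers": 0.72}
    - {"dp": [0, 0, 0], "angular": [0, 0, 0], "fingers": 0.72}
    - {"dp": [0, 0, 0], "angular": [0, 0, 0], "fingers": 0.72}
    - {"dp": [0, 0, 0], "angular": [0, 0, 0], "fingers": 0.72}
    - {"dp": [0, 0, 0], "angular": [0, 0, 0], "fingers": 0.72}
    - {"dp": [0, 0, 0], "angular": [0, 0, 0], "fingers": 0.72}
    - {"dp": [0, 0, 0], "angular": [0, 0, 0], "fingers": 0.72}
    - {"dp": [0, 0, 0], "angular": [0, 0, 0], "fingers": 0.72}

```text
time: 17.7
tool_pos: [509.4, -45.3, 6.3]
tcp_rot: [-180.0, 0.0, -171.4]
ft_force: [-1.9, -2.5, -5.2]
finger_gap: 39.0
grip_force: 31.2
```

Call:
step_arm:
  newtons: 37
  targets:
    - {"dp": [0, 0, 0], "angular": [0, 0, 0], "fingers": 0.72}
    - {"dp": [0, 0, 0], "angular": [0, 0, 0], "fingers": 0.72}
    - {"dp": [0, 0, 0], "angular": [0, 0, 0], "fingers": 0.72}
    - {"dp": [0, 0, 0], "angular": [0, 0, 0], "fingers": 0.72}
    - {"dp": [0, 0, 0], "angular": [0, 0, 0], "fingers": 0.72}
    - {"dp": [0, 0, 0], "angular": [0, 0, 0], "fingers": 0.72}
    - {"dp": [0, 0, 0], "angular": [0, 0, 0], "fingers": 0.72}
    - {"dp": [0, 0, 0], "angular": [0, 0, 0], "fingers": 0.72}

```text
time: 18.7
tool_pos: [509.5, -45.3, 6.3]
tcp_rot: [-180.0, 0.0, -171.4]
ft_force: [-0.8, -1.9, -4.7]
finger_gap: 37.8
grip_force: 37.5
```

```bash
python3 look.py e; python3 -c "
import cv2,numpy as np
a=cv2.imread('pics/e_scene.png');b=cv2.imread('pics/e_top.png');cv2.imwrite('pics/e_both.png',np.hstack([a[100:500,200:700],cv2.resize(b[0:400,0:300],(300,400))]))"
```

```text
18.7 [509.5 -45.3   6.3] [-0.8 -1.9 -4.7] 37.76491053654972 37.453436851501465
top body_pad [264.4 170.1] 0.87 [649.9  34.9  18. ]
top bar_pad [227.6 177.5] 0.95 [631.1 110.1  18. ]
scene body_pad [301.7 251.3] 0.75 [644.9  32.5  18. ]
scene bar_pad [335.9 231.2] 0.87 [633.1 109.2  18. ]
handle_back [234. 297.] 0.6 [519.9 -63.3  18. ]
trigger_front [325. 295.] 0.96 [513.  -24.5  18. ]
```

View pics/e_both.png

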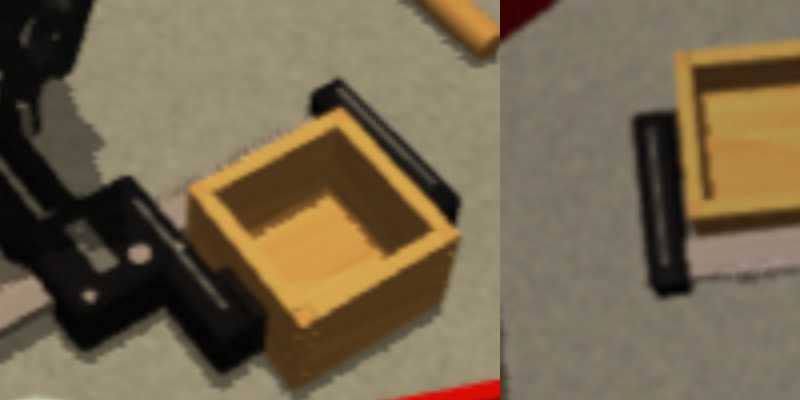

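The side is home with no step at the corners (340,112) and (455,232), and both pads touch. The force shows the hand lifting about 5 N, so I'll ease down 2 mm to make sure the clamp rests flat.

Call:
step_arm:
  newtons: 37
  targets:
    - {"dp": [0, 0, 0.004], "angular": [0, 0, 0], "fingers": 0.72}
    - {"dp": [0, 0, 0.008], "angular": [0, 0, 0], "fingers": 0.72}
    - {"dp": [0, 0, 0.01], "angular": [0, 0, 0], "fingers": 0.72}
    - {"dp": [0, 0, 0.01], "angular": [0, 0, 0], "fingers": 0.72}
    - {"dp": [0, 0, 0.01], "angular": [0, 0, 0], "fingers": 0.72}
    - {"dp": [0, 0, 0.01], "angular": [0, 0, 0], "fingers": 0.72}
    - {"dp": [0, 0, 0.01], "angular": [0, 0, 0], "fingers": 0.72}
    - {"dp": [0, 0, 0.01], "angular": [0, 0, 0], "fingers": 0.72}

```text
time: 20.15
tool_pos: [509.6, -45.4, 5.1]
tcp_rot: [-180.0, 0.0, -171.4]
ft_force: [-4.7, -2.9, 5.5]
finger_gap: 37.6
grip_force: 37.6
```

```bash
python3 -c "
from bench import *
print(hand_in())"
```

```text
the job is handed in; nothing more can be done
None
```

I handed the job in at about 20 s of the 48 s allowed. The clamp was pumped until both jaws bore on the wooden masu and its loose side looked fully home in the last pictures. The trigger is still held at about 37.6 N, roughly 98 N per pad by the given ratio, against the 160 N limit. The hand-in call returned no verdict.

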